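# Check a nest-box frame for square with a slide rule and true it up

## Task

Check the nest-box frame for square: lay the slide rule flat on the bench inside the frame and measure corner to corner, first between the two red-dotted corners, then between the two blue-dotted ones, each time with both noses of the rule seated right in the inside corners and pressed out only gently, so that the frame is not shifted. Then compare the two diagonals and, if they differ, push the end of the near batten sideways until they are equal. Leave the rule lying flat on the bench and do not disturb the other things.

Things in the scene. Friction and masses are not known exactly. Their poses are not given: they have to be found in the camera images.
- frame: Frame of four brown battens, 18 mm thick, 30 mm high; opening 220 (y) x 160 mm (x) when square. Origin: centre of that opening, at bench level; +x from near batten (robot side) to far batten, +y left. The far batten (inner face x = 80) is fixed: steel dogs behind it (20 mm thick, 40 high, x = 108, y = 75 and -75), yellow hold-down at y = 0, 52 high. Rule and frame must press each other with less than 25 N.
- near_left (a point): Inside corner near left, 15 mm above the bench; red dot on the batten 13 mm further out. The near batten is 256 mm long, 18 mm past the opening at each end, and shifts along its length, +y or -y; about 15 N on its end face moves it, and it stays where it is pushed, with no noticeable spring-back. At square this corner is at x = -80, y = 110 mm in the frame's axes.
- near_right (a point): Inside corner near right, 15 mm above the bench (blue dot); moves with the near batten. The opening is always a parallelogram with sides of 220 and 160 mm: the left and right battens hinge stiffly on the inside corners. At the start it leans up to 5 degrees either way, or is nearly square.
- far_left (a point): Inside corner far left, 15 mm above the bench (blue dot). Fixed, at x = 80, y = 110 mm in the frame's axes.
- far_right (a point): Inside corner far right, 15 mm above the bench (red dot). Fixed, at x = 80, y = -110 mm. About 18 N between two opposite corners shifts the frame.
- rule: Slide rule lying flat: heavy stock (dark steel sole, two yellow rails, 150 x 30 mm, 24 high, 0.45 kg, x = -70 to +80) with a tongue sliding out of its front. Origin on its centre line at bench level; x points from butt nose to tip nose, z up. Black grip on the stock at x = -20: 24 mm along x, 18 wide (y), 24 to 64 mm above the bench. Bench friction (3 to 5 N) holds the stock while the tongue slides.
- butt (a point): Centre of the stock's butt nose, at rule x = -100 mm, 15 mm high: an upright steel pin of 5 mm radius, 3 to 24 mm above the bench, on an arm 8 mm wide and 32 long. Seated in a corner its centre lies about 7 mm from the corner; up to 9.5 mm counts as seated.
- tip (a point): Centre of the tongue's tip nose, the same kind of pin, 15 mm high, at rule x = +105 mm with the tongue in; it moves out with the tongue.
- knob (a point): Centre of the red knob on the tongue, 50 mm above the bench, at rule x = +50 mm with the tongue in: 20 mm along x, 14 mm wide across (y), from 22 to 64 mm above the bench. Grasp or push it to slide the tongue.
- tongue (a joint): The rule's reading: how far the tongue is out, 0 (in) to 0.080 m. Nose centre to nose centre is 205 mm plus the reading; a diagonal is that plus about 14 mm. It slides with about 1 N of friction and stays where it is left; it starts nearly in.
- glue: Bystander: white glue bottle, 60 mm across, 170 mm high, origin at its base.
- sanding_block: Bystander: cork sanding block 70 x 110 x 35 mm, origin under its centre.
- screwdriver: Bystander: screwdriver about 200 mm long lying on the bench.
Not all that is in view belongs to the job. There is more than one size of the rule; the job needs the middle-sized.

How it is judged:
By the outcome, as a careful person would: the job done as asked, in the order asked, and still so for the second after the job is handed in, with the robot touching nothing.
It also fails if it takes over 72 s, if anything falls off the work surface, if the arm or the gripper's body presses on something with over 40 N, if the wrist force passes 120 N, or if a joint passes its speed limit or range.

## Robot

A 6-joint arm with a two-finger parallel gripper is mounted at the origin on the work surface. World frame = base frame: x ahead of the robot, y to its left, z up, the work surface at z = 0. Lengths are in m, angles in rad, forces in N, time in s.
With the tool pointing down it reaches from about 0.35 to 0.8 m from the base axis. Payload 7.3 kg.
Tool frame: the origin (TCP) lies between the finger pads; the fingertips stand 25 mm ahead of it and the grasp point (between the pads) lies 6 mm ahead of it (r.tip_extent is the distance from the TCP to the fingertips, in m); z points along the fingers, y is the line along which they close (so a half turn about z gives the same grasp; the last joint's range is limited). The gripper opens to 85 mm and grips with 20 to 120 N. Pads are 22 mm wide; open, the fingers measure 114 mm over their backs; the gripper's body (76 mm by 85 mm) begins 54 mm behind the grasp point. The pads swing forward as they close: fully open they stand 13 mm farther back than shut.
Start: joints at [-1.339, 0.342, 1.524, -0, 1.275, -0.146], TCP at [0.194, -0.488, 0.256] pointing down, gripper open.
Joint ranges: [-2.53, 2.53], [-0.77, 2.02], [0.04, 2.7], [-1, 4.14], [0.28, 2.66], [-3.11, 3.11]. Speed limits (rad/s): [2.57, 2.57, 3.14, 3.14, 3.14, 3.14].

## Interface

Orientations are given as a unit quaternion [x, y, z, w].
In Python, from workcell import r, command_gripper, optics gives the robot as it stands. The module is installed in compiled form; this text tells all that it offers. Calls block until the motion is done:
- r.reach(position, orientation): joint-space move of the TCP to a pose.
- r.move_straight(position, orientation=None, speed=0.15, max_force=None): straight line of the TCP; orientation=None keeps the orientation; speed is the mean speed in m/s. With max_force (N) it stops when the force on the tool has changed by that much, and returns True; else False.
- r.movej(angles): joint-space move.
- command_gripper(opening, force=None): finger opening in m; force is the grip in N (None keeps the last); returns when the fingers have stopped.
- r.hold(seconds).
- r.solve_ik(position, orientation): joint angles nearest the present ones, or None.
- r.read_state(): the state.
- optics.get_image(name): name is "scene" or "top" or "wrist"; returns (picture, depth): 400x640x3 uint8, red, green, blue; 400x640 float32, m along the optical axis (not along the pixel's ray), 0 where there is no reading.
- optics.camera_model(name): a dict with "K" (3x3 intrinsics, pixels), "R" (3x3) and "t" (3): a world point X has camera coordinates R X + t; the wrist camera has in their place "tool_from_camera" (4x4, takes a point from camera to tool coordinates, whose origin is the TCP and whose axes are the flange's). Camera axes: x right, y down, z forward; pixel columns grow to the right and rows downward; lengths in m; the calibration is good to about 2 mm. A picture is of the moment at which its call begins: read the wrist's pose just before it. camera_model takes no time and is no camera call.
A pose or a line that the arm cannot do raises r.PlanningError and nothing moves.
- r.finish_job(): hands the job in; it is judged then, once.
The state is a dict: "time_s": time; "joint_positions": joint angles; "dq": joint speeds; "tau": joint torques, N m; "eef_pos": TCP position; "eef_rot": TCP orientation; "contact_force": force on the tool from outside, world axes, zero at the start; "torque": the same for the moment, N m; "grip_width": finger opening in m; "grip_force": force on a finger pad.
Only numpy, scipy, OpenCV 4.12 (cv2) and the standard library are available. Lean on these libraries where they do the work, as an engineer would, in place of code of your own. Each camera call takes 0.05 s, during which the arm holds its last target. There are 200 camera calls.

## Working session

There is one attempt and no reset: what is moved stays moved. The work goes in short steps, each a Python script; the robot and the scene stay as the last script left them, time stands still between calls to the robot, and variables do not carry over. Pictures are saved under pics/ and viewed, at most 10 in all, crops included, and the job is handed in when it is done.

```bash
ls; mkdir -p pics; python3 - <<'E'
from workcell import r, command_gripper, optics
import cv2,numpy as np
for n in ("scene","top"):
    p,d=optics.get_image(n); cv2.imwrite(f"pics/{n}0.png",p[:,:,::-1]); np.save(f"{n}0.npy",d)
    m=optics.camera_model(n); print(n,m["K"].round(1).tolist(),m["R"].round(3).tolist(),m["t"].round(3).tolist())
print(optics.camera_model("wrist"))
print(r.read_state())
E
```

```text
pics
scene [[448.4, 0.0, 319.7], [0.0, 448.4, 206.1], [0.0, 0.0, 1.0]] [[0.017, 1.0, -0.003], [0.722, -0.014, -0.692], [-0.692, 0.009, -0.722]] [0.022, -0.317, 1.756]
top [[368.5, 0.0, 320.8], [0.0, 368.5, 201.6], [0.0, 0.0, 1.0]] [[-0.018, -1.0, 0.024], [-0.994, 0.015, -0.111], [0.111, -0.026, -0.994]] [-0.028, 0.507, 0.97]
{'K': array([[319.83869773,   0.        , 317.15289246],
       [  0.        , 319.83869773, 195.55712171],
       [  0.        ,   0.        ,   1.        ]]), 'tool_from_camera': array([[-9.41567065e-05, -9.47834398e-01, -3.18763148e-01,
         8.23818264e-02],
       [ 9.99999989e-01, -1.26662921e-04,  8.12476854e-05,
         2.69567828e-04],
       [-1.17384822e-04, -3.18763137e-01,  9.47834399e-01,
        -1.16813211e-01],
       [ 0.00000000e+00,  0.00000000e+00,  0.00000000e+00,
         1.00000000e+00]])}
{'time_s': 0.1, 'joint_positions': array([-1.33903246e+00,  3.42605597e-01,  1.52491434e+00, -9.61393429e-06,
        1.27539652e+00, -1.46009831e-01]), 'dq': array([-3.87635485e-04,  1.21279218e-05, -2.32774028e-03, -7.75703612e-04,
        1.10900342e-03, -1.85157317e-03]), 'tau': array([ 1.23883732e-03, -4.34449625e+01, -2.46491271e+01, -2.23654688e-04,
        4.68741171e-03,  4.27233672e-06]), 'eef_pos': array([ 0.19358625, -0.48766036,  0.25572256]), 'eef_rot': array([ 9.82213377e-01,  1.87766994e-01, -3.29652416e-05, -6.61095410e-04]), 'contact_force': array([-0.7131348 , -0.08759272,  0.19747278]), 'torque': array([0.02675579, 0.01731159, 0.04274195]), 'grip_force': 0.0, 'grip_width': 0.08542062767134434}
```

View pics/top0.png

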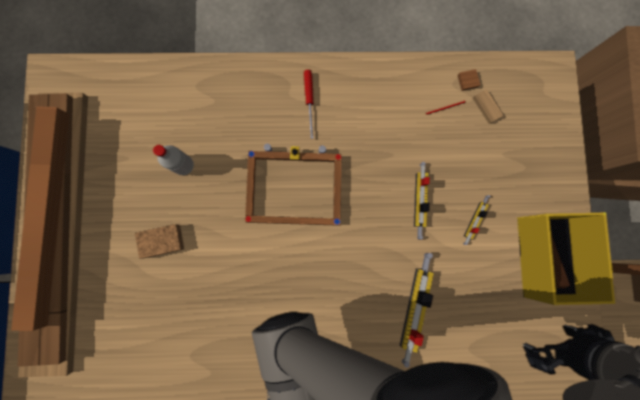

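View pics/scene0.png

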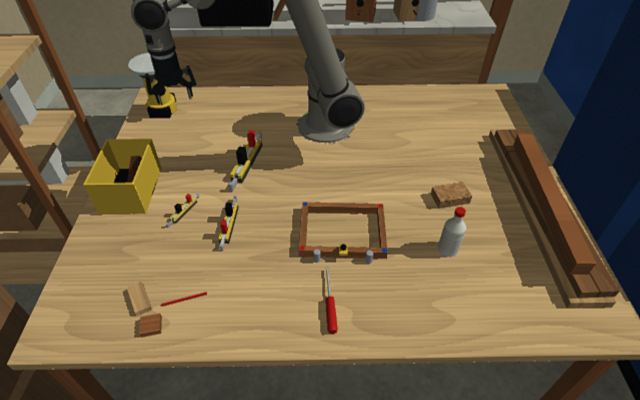

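```bash
cat > h.py <<'E'
from workcell import r, command_gripper, optics
import cv2,numpy as np
from scipy.spatial.transform import Rotation as R
def cam(name):
    m=optics.camera_model(name)
    if name!="wrist": return m["K"],m["R"].T,-m["R"].T@m["t"]
    s=r.read_state(); A=R.from_quat(s["eef_rot"]).as_matrix(); T=m["tool_from_camera"]
    return m["K"],A@T[:3,:3],A@T[:3,3]+s["eef_pos"]
def shot(name,fn=None):
    c=cam(name); p,d=optics.get_image(name)
    if fn: cv2.imwrite("pics/"+fn,p[:,:,::-1])
    return c,p,d
def ray(c,uv,z):
    K,Rw,o=c; v=Rw@np.linalg.solve(K,[uv[0],uv[1],1.]); return o+v*(z-o[2])/v[2]
def blobs(p,col,amin=4):
    h=cv2.cvtColor(p,cv2.COLOR_RGB2HSV); H,S,V=cv2.split(h)
    m={"red":((H<6)|(H>174))&(S>185)&(V>90),"blue":(H>105)&(H<130)&(S>120)&(V>60),
       "black":(V<45),"yellow":(H>22)&(H<34)&(S>170)&(V>110)}[col].astype(np.uint8)
    n,l,st,ce=cv2.connectedComponentsWithStats(m)
    return [(ce[i].round(1),int(st[i,4])) for i in range(1,n) if st[i,4]>=amin]
def down(yaw):  # tool pointing down, closing line (tool y) at world angle yaw+90deg: grasps an object with long axis at yaw
    return R.from_euler("z",yaw)*R.from_quat([1,0,0,0])
def q(yaw):
    """pick half-turn nearest the wrist's mid range"""
    return down(yaw).as_quat()
E
python3 - <<'E'
from h import *
c=cam("top")
for n,uv,z in [("nl",(248,219),.03),("fr",(338,157),.03),("fl",(251,154),.03),("nr",(337,222),.03),("mtip",(424,166),.02),("mbutt",(421,238),.02),("mknob",(426,182),.064),("mgrip",(424,208),.064),("stip",(488,198),.02),("sbutt",(467,242),.02),("Ltip",(408,359),.02),("Lbutt",(430,256),.02)]:
    print(n,ray(c,uv,z).round(3))
print(r.tip_extent)
for yaw in (0,np.pi):
  for P in ([.47,-.3,.06],[.52,.05,.06]):
    for y in (0,.94,-.94):
      j=r.solve_ik(P,q(yaw+y)); print(yaw>1,P,y,None if j is None else j.round(2))
E
```

```text
nl [0.463 0.159 0.03 ]
fr [ 0.629 -0.086  0.03 ]
fl [0.64  0.152 0.03 ]
nr [ 0.451 -0.079  0.03 ]
mtip [ 0.603 -0.326  0.02 ]
mbutt [ 0.404 -0.308  0.02 ]
mknob [ 0.551 -0.315  0.064]
mgrip [ 0.482 -0.306  0.064]
stip [ 0.511 -0.499  0.02 ]
sbutt [ 0.391 -0.433  0.02 ]
Ltip [ 0.089 -0.258  0.02 ]
Lbutt [ 0.355 -0.33   0.02 ]
0.025
False [0.47, -0.3, 0.06] 0 [-0.71  0.63  1.66 -0.    0.85  0.87]
False [0.47, -0.3, 0.06] 0.94 [-0.71  0.63  1.66 -0.    0.85 -0.07]
False [0.47, -0.3, 0.06] -0.94 [-0.71  0.63  1.66 -0.    0.85  1.81]
False [0.52, 0.05, 0.06] 0 [-0.05  0.58  1.76 -0.    0.8   1.52]
False [0.52, 0.05, 0.06] 0.94 [-0.05  0.58  1.76 -0.    0.8   0.58]
False [0.52, 0.05, 0.06] -0.94 [-0.05  0.58  1.76 -0.    0.8   2.46]
True [0.47, -0.3, 0.06] 0 [-0.71  0.63  1.66 -0.    0.85 -2.28]
True [0.47, -0.3, 0.06] 0.94 [-0.71  0.63  1.66 -0.    0.85  3.07]
True [0.47, -0.3, 0.06] -0.94 [-0.71  0.63  1.66 -0.    0.85 -1.34]
True [0.52, 0.05, 0.06] 0 [-0.05  0.58  1.76 -0.    0.8  -1.62]
True [0.52, 0.05, 0.06] 0.94 [-0.05  0.58  1.76 -0.    0.8  -2.56]
True [0.52, 0.05, 0.06] -0.94 [-0.05  0.58  1.76 -0.    0.8  -0.68]
```

```bash
python3 - <<'E'
from h import *
r.reach([.5,.0,.30],q(0)); 
c,p,d=shot("wrist","w1.png")
for k,z in (("red",.03),("blue",.03)):
    for uv,a in blobs(p,k): print(k,uv,a,ray(c,uv,z).round(4))
r.reach([.48,-.31,.26],q(0)); 
c,p,d=shot("wrist","w2.png")
for k,z in (("red",.064),("black",.064)):
    for uv,a in blobs(p,k,20): print(k,uv,a,ray(c,uv,z).round(4))
print(r.read_state()["time_s"])
cv2.imwrite("pics/w12.png",np.vstack([cv2.imread("pics/w1.png")[:300],cv2.imread("pics/w2.png")[60:360]]))
E
```

```text
red [393.   39.1] 85 [ 0.6331 -0.0841  0.03  ]
red [591.2 109.7] 251 [ 0.5581 -0.3216  0.03  ]
red [612.  110.9] 105 [ 0.5567 -0.3464  0.03  ]
red [188.8 185.2] 48 [0.4663 0.1611 0.03  ]
red [495.2 391.9] 97 [ 0.119  -0.2869  0.03  ]
blue [174.9  27.8] 164 [0.6444 0.1532 0.03  ]
blue [376.7 193.1] 98 [ 0.4556 -0.0766  0.03  ]
red [324.9  93.5] 144 [ 0.558  -0.3164  0.064 ]
red [437.7 213.9] 114 [ 0.4373 -0.4361  0.064 ]
black [319.1 162.8] 448 [ 0.4921 -0.3111  0.064 ]
black [464.5 176.8] 318 [ 0.4778 -0.4584  0.064 ]
black [314.7 194. ] 29 [ 0.4593 -0.3067  0.064 ]
black [317.5 357.9] 36680 [ 0.2444 -0.3097  0.064 ]
black [312.7 283.6] 135 [ 0.3519 -0.3042  0.064 ]
black [329.4 283.9] 58 [ 0.3516 -0.3232  0.064 ]
black [615.7 339.4] 239 [ 0.2734 -0.6723  0.064 ]
3.4667
```

View pics/w12.png

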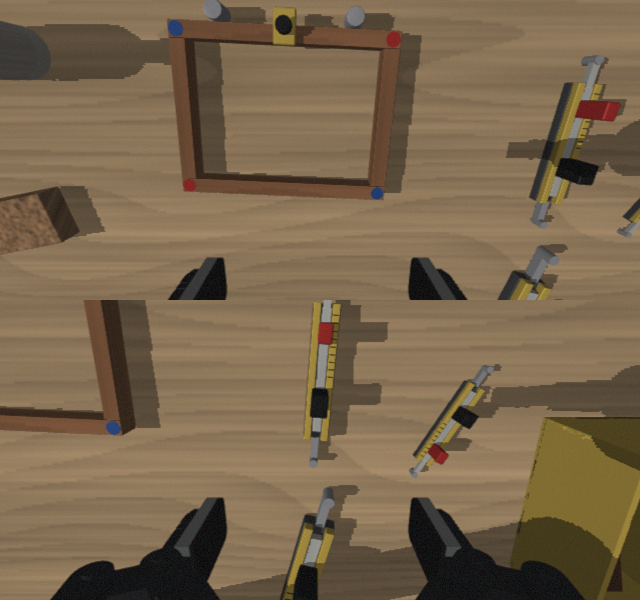

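```bash
cat >> h.py <<'E'
FY=-.0476; O=np.array([.5499,.0388]); EX=np.array([np.cos(FY),np.sin(FY)]); EY=np.array([-EX[1],EX[0]])
def W(x,y): return O+x*EX+y*EY      # frame -> world (m)
def F(p): return np.array([(p[:2]-O)@EX,(p[:2]-O)@EY])
GZ=.062
def line(dxy,z=None,**k):
    e=r.read_state()["eef_pos"]; t=[e[0]+dxy[0],e[1]+dxy[1],e[2] if z is None else z]
    return r.move_straight(t,**k)
def rep(n):
    s=r.read_state(); print(n,"t",round(s["time_s"],2),"tcp",s["eef_pos"].round(4),"frame",F(s["eef_pos"]).round(4),"f",s["contact_force"].round(1),"w",round(s["grip_width"],4))
def seat(yaw,corner,sgn,off=.022):
    """rule held by its grip above GZ: bring butt `off` short of the near corner, feel it into the corner, set down, release"""
    u=np.array([np.cos(yaw),np.sin(yaw)]); t=corner+u*(off+.08)
    r.reach([*t,.14],q(yaw)); rep("above")
    r.move_straight([*t,GZ+.0015],speed=.08); r.hold(.1); rep("low")
    print("x",line(-.016*EX,speed=.02,max_force=4)); rep("x")
    print("y",line(sgn*.022*EY,speed=.02,max_force=4)); rep("y")
    r.move_straight([*r.read_state()["eef_pos"][:2],GZ],speed=.02,max_force=6); rep("down")
E
python3 - <<'E'
from h import *
yr=-.08
command_gripper(.045,30)
r.reach([.488,-.311,.11],q(yr)); r.move_straight([.488,-.311,GZ],speed=.1,max_force=8); rep("at")
command_gripper(0,40); rep("grip")
line((0,0),.14,speed=.15); rep("lift")
yaw=FY+np.arctan2(-.2192,.160)
seat(yaw,W(-.080,.1092),+1)
c,p,d=shot("wrist","w3.png")
E
```

```text
at t 5.22 tcp [ 0.4885 -0.3114  0.0629] frame [-0.0447 -0.3528] f [0.5 0.4 0.9] w 0.0451
grip t 5.58 tcp [ 0.4884 -0.3112  0.0629] frame [-0.0447 -0.3526] f [-1.1  0.8  5.5] w 0.017
lift t 6.24 tcp [ 0.4877 -0.3106  0.1387] frame [-0.0455 -0.352 ] f [-0.6  0.5 -5.1] w 0.0173
above t 7.66 tcp [0.5314 0.0659 0.1396] frame [-0.0198  0.0262] f [ 0.7  0.3 -5. ] w 0.0173
low t 8.87 tcp [0.5317 0.0665 0.0639] frame [-0.0195  0.0268] f [-0.3 -0.1 -4.6] w 0.0175
x True
x t 9.39 tcp [0.5227 0.0668 0.0635] frame [-0.0285  0.0267] f [ 3.7 -1.7 -3.6] w 0.0172
y True
y t 9.73 tcp [0.523  0.068  0.0629] frame [-0.0282  0.0278] f [0.3 0.8 3.9] w 0.0169
down t 9.98 tcp [0.523  0.068  0.0629] frame [-0.0282  0.0279] f [-0.8  0.6 10.1] w 0.0172
```

View pics/w3.png

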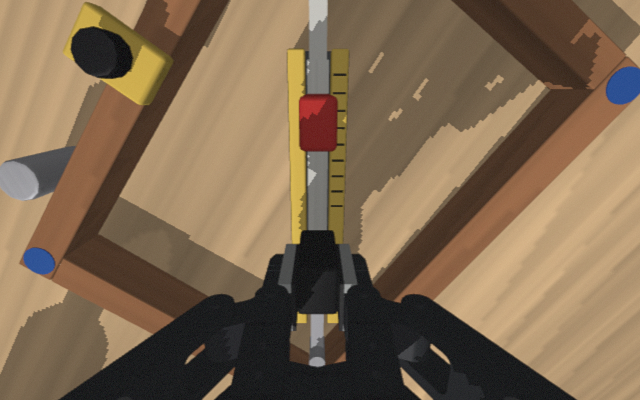

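```bash
python3 - <<'E'
from h import *
line(.0005*EX,.0660,speed=.02); r.hold(.1); rep("up")
print(line(.016*EY,.0660,speed=.02,max_force=4)); rep("y")
print(line(-.004*EX,.0660,speed=.01,max_force=3)); rep("x")
line((0,0),.0625,speed=.02,max_force=5); rep("down")
E
```

```text
up t 10.48 tcp [0.5231 0.068  0.0655] frame [-0.0281  0.0279] f [-0.1 -1.  -5. ] w 0.0168
True
y t 11.07 tcp [0.5237 0.079  0.0656] frame [-0.028   0.0389] f [ 1.3 -3.1 -2.8] w 0.0172
True
x t 11.32 tcp [0.5233 0.0787 0.0654] frame [-0.0284  0.0386] f [ 3.7 -1.6 -2.4] w 0.0171
down t 11.53 tcp [0.5238 0.079  0.0628] frame [-0.028   0.0389] f [-0.3  0.3  5.1] w 0.0172
```

```bash
cat >> h.py <<'E'
def extend(g,yaw,stop=.090,fm=4):
    """g: TCP xy at the grip; push the knob out along yaw until the tip nose seats"""
    u=np.array([np.cos(yaw),np.sin(yaw)]); o=q(yaw)
    command_gripper(.04); line((0,0),.112,speed=.2)
    r.move_straight([*(g+.039*u),.112],o,speed=.2); command_gripper(0)
    print("dn",r.move_straight([*(g+.039*u),.066],o,speed=.15,max_force=8))
    print("fast",r.move_straight([*(g+stop*u),.066],o,speed=.05,max_force=6)); r.hold(.1); rep("fast")
    print("slow",r.move_straight([*(g+(stop+.04)*u),.066],o,speed=.015,max_force=fm))
    r.hold(.2); rep("push"); e=r.read_state()["eef_pos"][:2]; print("along",((e-g)@u).round(4),"lat",((e-g)@np.array([-u[1],u[0]])).round(4))
E
python3 - <<'E'
from h import *
s=r.read_state(); g=s["eef_pos"][:2]; yaw=FY+np.arctan2(-.2192,.160); print("g",g.tolist())
extend(g,yaw)
c,p,d=shot("wrist","w4.png")
E
```

```text
g [0.5237735161366255, 0.0789704125823938]
dn False
fast False
fast t 14.82 tcp [0.5732 0.004  0.066 ] frame [ 0.0249 -0.0336] f [-0.4 -0.3  0.9] w 0.0002
slow True
push t 16.03 tcp [ 0.5773 -0.0033  0.0651] frame [ 0.0293 -0.0407] f [1.  0.1 0.2] w 0.0002
along 0.0981 lat -0.0006
```

View pics/w4.png

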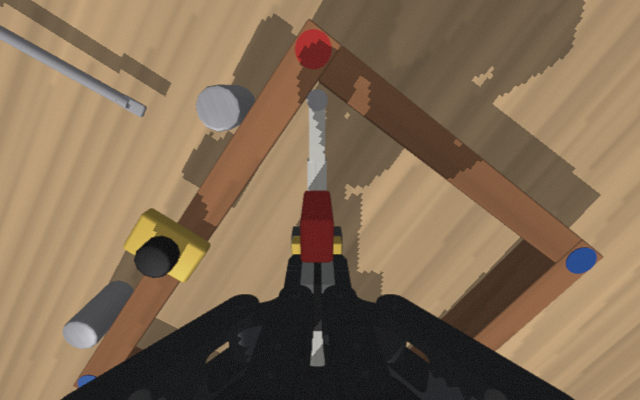

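```bash
python3 - <<'E'
from h import *
c=cam("wrist"); 
for uv,z in (((317,95),.024),((317,103),.024),((313,48),.03)):
    print(F(ray(c,uv,z)).round(4))
p=cv2.imread("pics/w4.png"); cv2.imwrite("pics/w4c.png",cv2.resize(p[10:150,240:420],None,fx=4,fy=4,interpolation=cv2.INTER_CUBIC))
E
```

```text
[ 0.0762 -0.1045]
[ 0.0741 -0.1016]
[ 0.0892 -0.1193]
```

View pics/w4c.png

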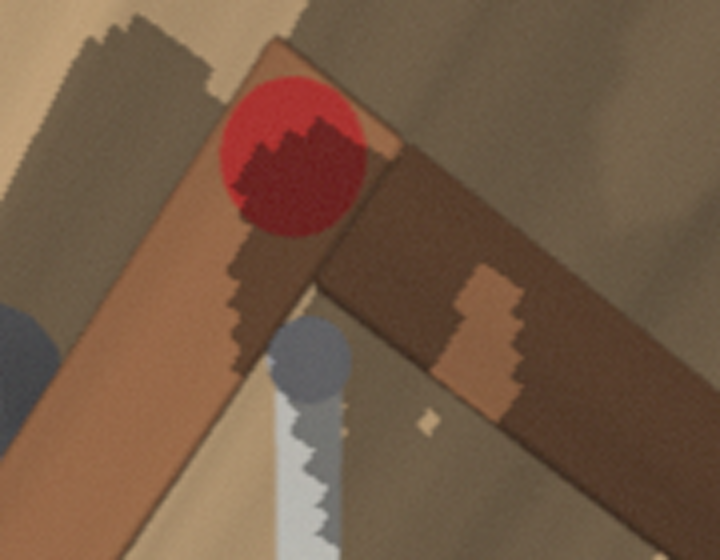

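```bash
cat >> h.py <<'E'
def pin(c,p,tag,lo=70,hi=140):
    x=p[lo:hi,240:400]; cv2.imwrite("pics/%s.png"%tag,cv2.resize(x[:,:,::-1],None,fx=4,fy=4,interpolation=cv2.INTER_CUBIC))
E
python3 - <<'E'
from h import *
g=np.array([0.5237735161366255, 0.0789704125823938]); yaw=FY+np.arctan2(-.2192,.160); u=np.array([np.cos(yaw),np.sin(yaw)])
d=np.array([np.cos(yaw-.25),np.sin(yaw-.25)])
print(line(.012*d,.066,speed=.012,max_force=8)); rep("a"); r.hold(.2); rep("p")
e=r.read_state()["eef_pos"][:2]; print("along",((e-g)@u).round(4),"lat",((e-g)@np.array([-u[1],u[0]])).round(4))
c,p,d=shot("wrist","w5.png"); cv2.imwrite("pics/w5c.png",cv2.resize(p[10:150,240:420,::-1],None,fx=4,fy=4,interpolation=cv2.INTER_CUBIC))
E
```

```text
True
a t 16.6 tcp [ 0.5774 -0.0062  0.0648] frame [ 0.0296 -0.0437] f [-0.2 -1.2 -0.1] w 0.0001
p t 16.8 tcp [ 0.5771 -0.0061  0.0644] frame [ 0.0293 -0.0435] f [ 0.4 -0.2  1. ] w -0.0
along 0.1003 lat -0.0023
```

View pics/w5c.png

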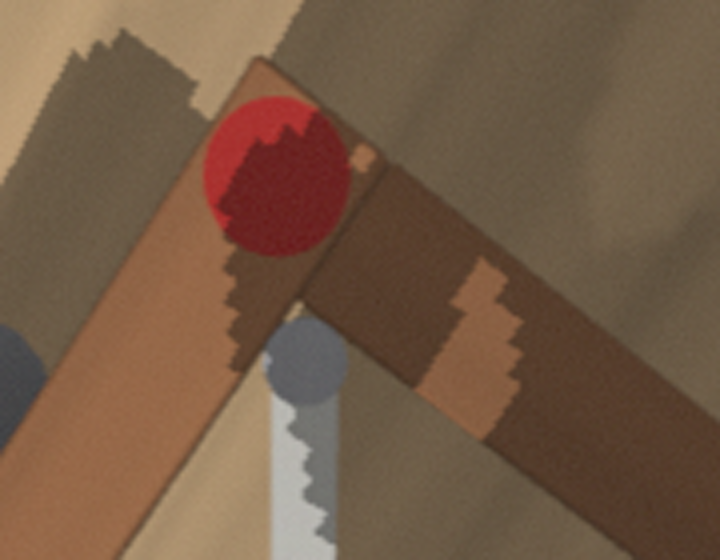

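```bash
cat >> h.py <<'E'
def retract(g,yaw,front,back):
    u=np.array([np.cos(yaw),np.sin(yaw)]); o=q(yaw)
    line((0,0),.112,speed=.2); r.move_straight([*(g+front*u),.112],o,speed=.2)
    print("rdn",r.move_straight([*(g+front*u),.066],o,speed=.15,max_force=8))
    print("back",r.move_straight([*(g+back*u),.066],o,speed=.06,max_force=8)); rep("back")
def regrasp(g,yaw):
    o=q(yaw); line((0,0),.112,speed=.2); r.move_straight([*g,.112],o,speed=.2); command_gripper(.04)
    print("gdn",r.move_straight([*g,.063],o,speed=.12,max_force=8)); command_gripper(0,40); rep("regrip")
    line((0,0),.14,speed=.15)
def seat2(yaw,corner,sgn,off=.022):
    u=np.array([np.cos(yaw),np.sin(yaw)]); t=corner+u*(off+.08)
    r.reach([*t,.14],q(yaw)); rep("above")
    r.move_straight([*t,.066],speed=.08); r.hold(.1); rep("low")
    print("x",line(-.016*EX,.066,speed=.02,max_force=4)); rep("x")
    line(.0007*EX,.066,speed=.02)
    print("y",line(sgn*.024*EY,.066,speed=.02,max_force=4)); rep("y")
    print("x",line(-.004*EX,.066,speed=.01,max_force=3)); rep("x")
    line((0,0),.0625,speed=.02,max_force=5); rep("down")
E
python3 - <<'E'
from h import *
g=np.array([0.5237735161366255, 0.0789704125823938]); yaw=FY+np.arctan2(-.2192,.160)-.01
retract(g,yaw,.149,.100)
regrasp(g,yaw)
seat2(FY+np.arctan2(.2208,.160),W(-.080,-.1108),-1)
c,p,d=shot("wrist","w6.png")
for k in ("red","blue"):
    for uv,a in blobs(p,k,30): print(k,uv,a,F(ray(c,uv,.03)).round(4))
print(r.read_state()["eef_pos"].tolist())
E
```

```text
rdn False
back False
back t 19.06 tcp [ 0.5779 -0.0051  0.0658] frame [ 0.03   -0.0425] f [0.7 0.1 0.1] w 0.0003
gdn False
regrip t 21.43 tcp [0.5243 0.0789 0.0639] frame [-0.0275  0.0388] f [-0.1 -2.   4.5] w 0.0169
above t 23.86 tcp [0.5283 0.0117 0.1397] frame [-0.0203 -0.0281] f [ 0.5 -0.8 -4.5] w 0.0173
low t 25.03 tcp [0.5289 0.0115 0.0666] frame [-0.0197 -0.0282] f [ 1.  -0.1 -4.6] w 0.0171
x True
x t 25.56 tcp [0.5198 0.0121 0.0659] frame [-0.0288 -0.0281] f [ 4.6  0.5 -3.8] w 0.0175
y True
y t 26.54 tcp [ 5.199e-01 -2.000e-04  6.560e-02] frame [-0.0281 -0.0404] f [ 3.   4.4 -2.7] w 0.0172
x True
x t 26.8 tcp [0.5195 0.     0.0656] frame [-0.0285 -0.0402] f [ 2.9  0.8 -3.2] w 0.0172
down t 27.01 tcp [ 5.20e-01 -2.00e-04  6.39e-02] frame [-0.028  -0.0404] f [-0.4 -0.1  4.6] w 0.0173
red [ 4.  68.2] 141 [-0.086   0.1133]
red [315.8 106.5] 748 [0.0153 0.0199]
red [585.3 243. ] 398 [ 0.089  -0.1185]
[0.5199328747491928, -0.0001857025411581335, 0.06386083872013852]
```

View pics/w6.png

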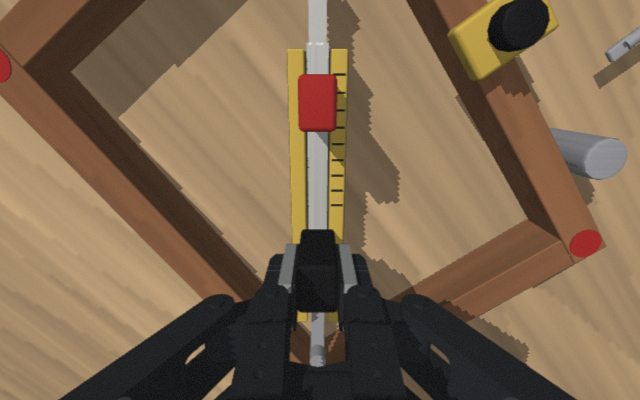

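```bash
python3 - <<'E'
from h import *
g=r.read_state()["eef_pos"][:2]; yaw=FY+np.arctan2(.2208,.160)
extend(g,yaw,fm=5)
print(line(.01*np.array([np.cos(yaw+.12),np.sin(yaw+.12)]),.066,speed=.012,max_force=6)); r.hold(.2); rep("p")
u=np.array([np.cos(yaw),np.sin(yaw)]); e=r.read_state()["eef_pos"][:2]; print("along",((e-g)@u).round(4),"lat",((e-g)@np.array([-u[1],u[0]])).round(4))
c,p,d=shot("wrist","w7.png"); cv2.imwrite("pics/w7c.png",cv2.resize(p[10:150,240:420,::-1],None,fx=4,fy=4,interpolation=cv2.INTER_CUBIC))
for k in ("red","blue"):
    for uv,a in blobs(p,k,30): print(k,uv,a,F(ray(c,uv,.03)).round(4))
E
```

```text
dn False
fast False
fast t 30.33 tcp [0.576 0.07  0.066] frame [0.0246 0.0324] f [-0.4  0.6 -0.3] w -0.0
slow True
push t 31.58 tcp [0.5812 0.0774 0.0651] frame [0.0294 0.0401] f [ 0.3 -0.2  0.9] w -0.0002
along 0.0989 lat 0.0006
True
p t 32.24 tcp [0.5813 0.0797 0.0643] frame [0.0294 0.0423] f [0.8 0.2 0.7] w -0.0001
along 0.1007 lat 0.0019
red [317.5 233.5] 1021 [0.0359 0.0505]
red [ 57.6 263.7] 333 [-0.0884  0.118 ]
red [551.4 381.7] 37 [ 0.0941 -0.1162]
blue [324.1  50.8] 1107 [0.089  0.1191]
```

View pics/w7c.png

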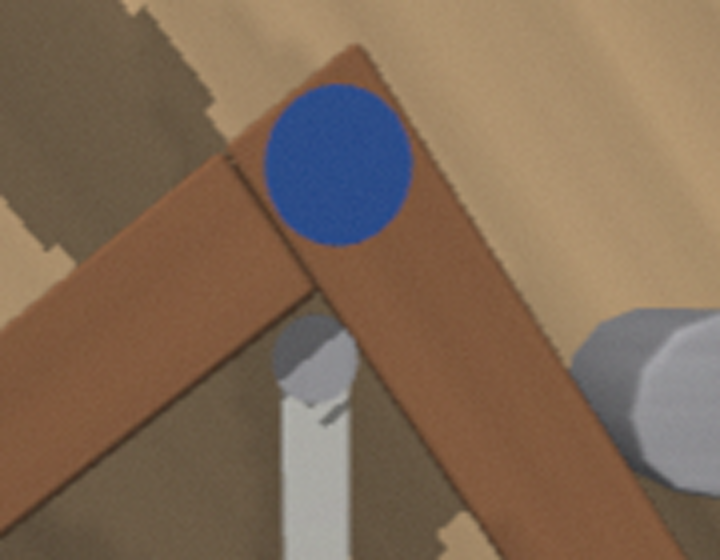

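```bash
python3 - <<'E'
from h import *
g=np.array([0.5199328747,-0.0001857]); yaw=FY+np.arctan2(.2208,.160)
print(line(.01*np.array([np.cos(yaw+.25),np.sin(yaw+.25)]),.066,speed=.012,max_force=8)); r.hold(.2); rep("p")
u=np.array([np.cos(yaw),np.sin(yaw)]); e=r.read_state()["eef_pos"][:2]; print("along",((e-g)@u).round(4),"lat",((e-g)@np.array([-u[1],u[0]])).round(4))
c,p,d=shot("wrist","w8.png"); cv2.imwrite("pics/w8c.png",cv2.resize(p[10:150,240:420,::-1],None,fx=4,fy=4,interpolation=cv2.INTER_CUBIC))
E
```

```text
True
p t 32.92 tcp [0.581  0.0815 0.0636] frame [0.029  0.0441] f [ 0.6 -0.6 -0.5] w -0.0001
along 0.1019 lat 0.0033
```

View pics/w8c.png

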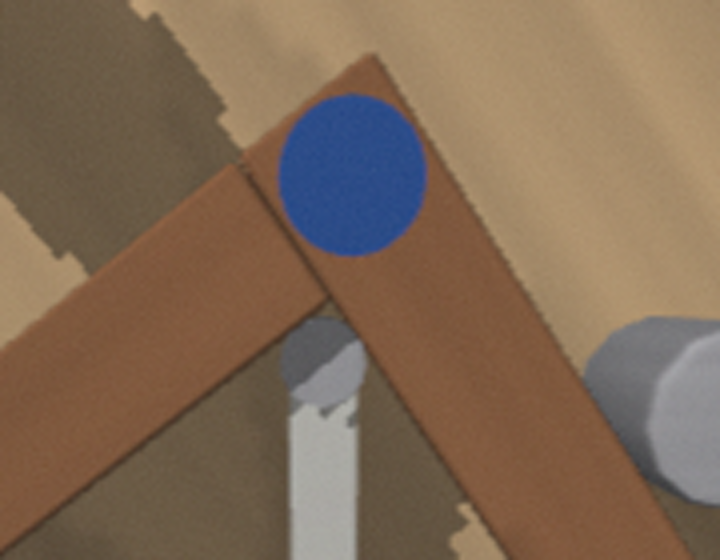

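```bash
cat >> h.py <<'E'
def dots(fn=None):
    r.reach([*W(-.09,0),.24],q(FY)); r.hold(.15); out={}
    for i in range(3):
        c,p,d=shot("wrist",fn)
        for k in ("red","blue"):
            for uv,a in blobs(p,k,15):
                f=F(ray(c,uv,.03))
                for n,t in (("nl",(-.089,.118)),("nr",(-.089,-.120)),("fl",(.089,.119)),("fr",(.089,-.119))):
                    if np.hypot(*(f-t))<.02 and a<600: out.setdefault(n,[]).append(f)
    out={n:np.mean(v,0) for n,v in out.items()}; print({n:(v*1e3).round(2).tolist() for n,v in out.items()})
    a,b=out["fl"],out["fr"]; ey=(a-b)/np.linalg.norm(a-b); m=(out["nl"]+out["nr"])/2-(a+b)/2; print("s mm",1e3*m@ey, "t",r.read_state()["time_s"])
E
python3 - <<'E'
from h import *
g=np.array([0.5199328747,-0.0001857]); yaw=FY+np.arctan2(.2208,.160)+.012
retract(g,yaw,.149,.100)
regrasp(g,yaw)
P=[.488,-.311]
r.reach([*P,.11],q(-.08)); r.move_straight([*P,.0635],speed=.1,max_force=6); rep("set"); command_gripper(.04); line((0,0),.13,speed=.2)
command_gripper(0)
dots("w9.png")
E
```

```text
rdn False
back False
back t 35.17 tcp [0.5814 0.0787 0.0658] frame [0.0296 0.0413] f [ 0.7 -0.1 -0.6] w -0.0001
gdn False
regrip t 37.55 tcp [ 5.204e-01 -2.000e-04  6.390e-02] frame [-0.0276 -0.0403] f [-1.3  0.2  4.7] w 0.0171
set t 39.9 tcp [ 0.4879 -0.3092  0.0634] frame [-0.0453 -0.3505] f [-0.8 -0.5  4.1] w 0.017
{'nl': [-90.26, 117.26], 'nr': [-88.68, -119.69]}Traceback (most recent call last):
  File "<stdin>", line 8, in <module>
  File "h.py", line 82, in dots
    a,b=out["fl"],out["fr"]; ey=(a-b)/np.linalg.norm(a-b); m=(out["nl"]+out["nr"])/2-(a+b)/2; print("s mm",1e3*m@ey, "t",r.read_state()["time_s"])
        ~~~^^^^^^
KeyError: 'fl'
```

```bash
sed -i 's/W(-.09,0),.24/W(-.05,0),.27/' h.py; python3 - <<'E'
from h import *
dots("w10.png")
E
```

```text
{'fr': [89.08, -118.68], 'nl': [-89.14, 117.51], 'fl': [89.07, 118.85], 'nr': [-88.71, -119.64]}
s mm -1.1343180630661232 t 43.5083
```

```bash
python3 - <<'E'
from h import *
o=q(FY+np.pi/2); s=W(-.096,-.160)
r.reach([*s,.12],o); r.move_straight([*s,.041],speed=.15,max_force=8); rep("dn")
print(r.move_straight([*W(-.096,-.120),.041],speed=.02,max_force=5)); 
r.hold(.1); rep("touch"); y0=F(r.read_state()["eef_pos"])[1]
for k in range(1,8):
    r.move_straight([*W(-.096,y0+.0004*k),.041],speed=.01); rep(k)
    st=r.read_state()
    if F(st["eef_pos"])[1]>y0+.0012: break
line(-.03*EY,.041,speed=.1); line((0,0),.12,speed=.2)
dots("w11.png")
E
```

```text
dn t 45.87 tcp [ 0.4468 -0.1165  0.0415] frame [-0.0955 -0.1601] f [ 0.2 -0.3 -0.5] w -0.0001
True
touch t 47.08 tcp [ 0.4474 -0.0959  0.0408] frame [-0.096  -0.1394] f [ 0.6 -1.4  0.7] w -0.0002
1 t 47.33 tcp [ 0.4475 -0.0958  0.041 ] frame [-0.0959 -0.1394] f [-1.1 -5.4  0.4] w 0.0003
2 t 47.58 tcp [ 0.4475 -0.0958  0.041 ] frame [-0.0959 -0.1393] f [-1.5 -7.7 -0.3] w 0.0
3 t 47.83 tcp [ 0.4475 -0.0957  0.041 ] frame [-0.0959 -0.1392] f [ -1.8 -10.    0.7] w -0.0
4 t 48.08 tcp [ 0.4476 -0.0956  0.0411] frame [-0.0958 -0.1392] f [ -2.  -11.7   0.1] w -0.0001
5 t 48.33 tcp [ 0.4476 -0.0955  0.0411] frame [-0.0958 -0.139 ] f [ -3.5 -13.8  -0.3] w 0.0001
6 t 48.58 tcp [ 0.4476 -0.0953  0.0411] frame [-0.0958 -0.1388] f [ -2.9 -14.6   0.4] w -0.0003
7 t 48.83 tcp [ 0.4477 -0.0949  0.0411] frame [-0.0958 -0.1384] f [ -3.2 -14.3  -0.5] w 0.0
{'fr': [88.9, -118.45], 'nl': [-88.76, 118.93], 'fl': [89.16, 118.9], 'nr': [-88.66, -118.53]}
s mm -0.2217461889582778 t 51.8333
```

```bash
python3 -c "
from h import *
print(r.finish_job())"
```

```text
the job is handed in; nothing more can be done
None
```

I measured both diagonals with both noses seated: blue was about 1.6 mm longer than red. I pushed the near batten about 0.9 mm toward +y, which by camera leaves the diagonals within about 0.4 mm (not re-measured with the rule). I set the rule back on the bench where it started and handed the job in at about 52 s.

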